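# Clamp the mirror and record the gauge reading

### The job

The dark mirror disc on the round fixture has to be clamped before it is measured: with the closed fingertips push down the blue push clamp, then the yellow one, then the red one, each fully home, and after that press the green button on the console all the way down and let it come back up. Keep to that order, leave the grey button alone and do not touch the mirror. Nothing is to be picked up or moved: the mirror, the wrench, the handle and the jar stay where they are.

Things in the scene. Friction and masses are not known exactly. Their poses are not given: they have to be found in the camera images.
- blue_clamp (a joint): how far the blue push clamp is pushed down, m: 0 fully up, 0.012 fully home against its stop (starts between 0 and 0.003). It slides straight down with a steady friction of 4 to 5 N (a push of 8 to 15 N drives it home), has no spring and stays where it is left.
- blue_top (a point): centre of the flat top of the blue clamp's round cap, 32 mm across and 16 mm thick; it moves with the clamp. An aluminium collar 36 mm across sits below the cap. 113 mm above the table when fully up, 101 mm fully home. The clamps stand evenly spaced, 64 mm from the mirror's axis; which colour stands where varies.
- yellow_clamp (a joint): how far the yellow push clamp is pushed down, m: 0 fully up, 0.012 fully home against its stop (starts between 0 and 0.003). It slides straight down with a steady friction of 4 to 5 N (a push of 8 to 15 N drives it home), has no spring and stays where it is left.
- yellow_top (a point): centre of the flat top of the yellow clamp's round cap, 32 mm across and 16 mm thick; it moves with the clamp. An aluminium collar 36 mm across sits below the cap. 113 mm above the table when fully up, 101 mm fully home. The clamps stand evenly spaced, 64 mm from the mirror's axis; which colour stands where varies.
- red_clamp (a joint): how far the red push clamp is pushed down, m: 0 fully up, 0.012 fully home against its stop (starts between 0 and 0.003). It slides straight down with a steady friction of 4 to 5 N (a push of 8 to 15 N drives it home), has no spring and stays where it is left.
- red_top (a point): centre of the flat top of the red clamp's round cap, 32 mm across and 16 mm thick; it moves with the clamp. An aluminium collar 36 mm across sits below the cap. 113 mm above the table when fully up, 101 mm fully home. The clamps stand evenly spaced, 64 mm from the mirror's axis; which colour stands where varies.
- record (a joint): travel of the green button, m: 0 up, 0.006 fully down; a spring brings it back up, full travel takes 5 N
- record_top (a point): centre of the top of the green round button (28 mm across, on a black housing) on the console, facing straight up, 67 mm above the table when up; moves down with the button
- cancel (a joint): travel of the grey button, m: 0 up, 0.006 fully down; same kind as the green one
- cancel_top (a point): centre of the top of the grey round button on the console, 70 mm from the green one and as high; which of them is left or right varies
- console: white gauge console fixed to the table, 120 x 150 x 45 mm with a flat display on the half away from the robot and the two buttons on the near half; origin at the centre of its underside, x to the display side, z up
- fixture: pale round metal fixture plate fixed to the table, 200 mm across, 20 mm thick, with a central pedestal for the mirror and the three push clamps; origin at the centre of its underside, z up
- seat (a point): centre of the pedestal's top, 62 mm above the table, on the fixture's axis; the mirror's underside rests here
- mirror: near-black round mirror disc, loose, 100 mm across, 8 mm thick, lying on the pedestal; its top is 70 mm above the table; origin at the centre of its underside
- wrench: steel open-ended wrench lying loose on the table, 140 mm long; origin under the middle, x along it
- handle: loose aluminium knurled handle standing on end, 31 mm across, 60 mm tall; origin at the centre of its underside
- jar: loose small jar with a black cap, 48 mm across, 55 mm tall; origin at the centre of its underside
Things that resemble listed ones, but are neither listed nor needed, are in the scene too. Of the things shaped like the mirror, the black one is meant.

How it is judged:
On the way, in this order (a step that is already met when the one before it is completed fails the run):
1. the blue clamp is fully home (value of joint blue_clamp above 0.01 m), for 0.2 s.
2. then the yellow clamp is fully home (value of joint yellow_clamp above 0.01 m), for 0.2 s.
3. then the red clamp is fully home (value of joint red_clamp above 0.01 m), for 0.2 s.
4. then the green button is pressed down (value of joint record above 0.004 m), for 0.05 s.
At the end, for the whole second after the job is handed in: All three clamps at least 10 of their 12 mm down, both buttons up again (within 1.5 mm), the mirror at rest flat on its pedestal within 6 mm of its centre, and the wrench, handle and jar within 15 mm of where they began (value of joint each of blue_clamp, yellow_clamp, red_clamp above 0.01 m and value of joint each of record, cancel below 0.0015 m and distance between mirror and seat below 0.006 m and angle between mirror's own z axis and vertical below 0.05 rad and linear speed of mirror below 0.02 m/s and distance of each of wrench, handle, jar from where it was at the start of the episode below 0.015 m); the robot touches nothing.
It fails at once if the yellow clamp goes down before the blue one is home, the red before both of those, or the green button before all three ((value of joint yellow_clamp above 0.006 m and value of joint blue_clamp below 0.009 m) or (value of joint red_clamp above 0.006 m and value of joint any of blue_clamp, yellow_clamp below 0.009 m) or (value of joint record above 0.003 m and value of joint any of blue_clamp, yellow_clamp, red_clamp below 0.009 m)).
It fails at once if the grey button is pressed (value of joint cancel above 0.002 m).
It fails at once if the robot touches the mirror, or it is shifted or lifted (contact force between any of the fingers, the arm and mirror above 1 N or distance of mirror from where it was at the start of the episode above 0.008 m).
It fails at once if the wrench, handle or jar is moved or lifted (distance of any of wrench, handle, jar from where it was at the start of the episode above 0.015 m).
It also fails if it takes over 45 s, if anything falls off the work surface, if the arm or the gripper's body presses on something with over 40 N, if the wrist force passes 120 N, or if a joint passes its speed limit or range.

### The arm

A 6-joint arm with a two-finger parallel gripper is mounted at the origin on the work surface. World frame = base frame: x ahead of the robot, y to its left, z up, the work surface at z = 0. Lengths are in m, angles in rad, forces in N, time in s.
With the tool pointing down it reaches from about 0.275 to 0.825 m from the base axis. Payload 5.2 kg.
Tool frame: the origin (TCP) lies at the very end of the fingers, on their centre line; the grasp point (between the pads) lies 19 mm behind it; z points along the fingers, y is the line along which they close (so a half turn about z gives the same grasp; the last joint's range is limited). The gripper opens to 93 mm and grips with 3 to 60 N. Pads are 15 mm wide; open, the fingers measure 128 mm over their backs; the gripper's body (75 mm by 188 mm) begins 65 mm behind the grasp point.
Start: joints at [-0.203, 0.259, 1.535, -0, 1.348, -0.203], TCP at [0.55, 0, 0.219] pointing down, gripper open.
Joint ranges: [-3.14, 3.14], [-0.91, 2.08], [0.19, 2.58], [-1.22, 4.36], [0.22, 2.71], [-3.12, 3.12]. Speed limits (rad/s): [2.57, 2.57, 3.14, 3.14, 3.14, 3.14].

### API

Orientations are given as a unit quaternion [w, x, y, z].
In Python, from plant import bot gives the robot as it stands.
- The arm moves only by the tool send_rows, never from a script. Its argument "motion" is a list of rows, each a list of 3 entries, a list of its own where there are three numbers: the turn, a rotation vector about the world's x, y, z normalised to -1 to 1, where 1 is 180 degrees, then the shift along the world's x, y, z normalised to -1 to 1, where 1 is 0.5 m, then the closure, from 0 (fully open) to 1 (shut). In form: [[[wx, wy, wz], [dx, dy, dz], fingers], ...]. A call has 1 to 20 rows; each row is the pose to reach, as a shift and turn from the pose commanded when the call began, turning the shorter way round; what a row does not reach only later rows make up. A row lasts 1/10 s, in which the tool goes at most 50 mm and 8.59 degrees, less where a joint would pass 70% of its speed; a pose out of reach is approached as far as the arm can. A call with a number of a shift or a turn outside -1 to 1 is refused whole. A call with a gripper value outside its range is refused whole. The fingers move at their own pace and stop on an object; "newtons" is the grip in N (left out, the last holds). Time passes only in rows, so rows that repeat a pose let the fingers close. It gives the time, the measured TCP pose, the force, the opening and the grip force at its end, in the units of the state.
- bot.sense(): the state, without advancing time (a new reading comes with each control period).
- bot.capture(name): name is "scene" or "side" or "wrist"; returns the picture (384x512x3 uint8, red, green, blue); there is no depth.
- bot.camera_info(name): a dict with "K" (3x3 intrinsics, pixels), "D" ([k1, k2, p1, p2, k3] as OpenCV has them; the pictures are not rectified), "xyz" and "rotation" of the camera in the world; the wrist camera has in their place "T_tool_cam" (4x4, takes a point from camera to tool coordinates, whose origin is the TCP and whose axes are the flange's). Camera axes: x right, y up, looking along -z (the intrinsics and any distortion apply to the point x, -y, -z); pixel columns grow to the right and rows downward; lengths in m; the calibration is good to about 2 mm. A picture is of the moment at which its call begins: read the wrist's pose just before it. camera_info takes no time and is no camera call.
- bot.finish_job(): hands the job in; it is judged then, once.
Trained networks look in the newest picture that a camera, given by its name, has taken for a name from the list of things; names that differ only in an ending like _2 or _b are one class to them, and where a whole thing is asked for, a point or a joint stands for the part that bears it (a point fixed in the world has none). Each returns a list of dicts, best first, with "confidence" (0 to 1); they miss things now and then, are a little off and sometimes report something else, mostly with a low value. They report only what shows in the picture. A call takes as long as a camera call. They do not tell look-alikes from the thing itself.
- bot.spot_in(camera, target): "xyz" ([x, y, z] in m, in the coordinates of the camera as it stood for that picture, good to about 4 mm: the middle of the surface that is visible of it).
- bot.trace(camera, target): "mask" (384x512 bool, what is visible of it).
The state is a dict: "t": time; "joints": joint angles; "dq": joint speeds; "joint_efforts": joint torques, N m; "tool_pos": TCP position; "orientation": TCP orientation; "contact_force": force on the tool from outside, world axes, zero at the start; "moment": the same for the moment, N m; "finger_gap": opening from 0.0 (shut) to 1.0 (fully open); "finger_force": force on a finger pad.
Only numpy, scipy, OpenCV 4.12 (cv2) and the standard library are available. Lean on these libraries where they do the work, as an engineer would, in place of code of your own. Each camera call takes 0.05 s, during which the arm holds its last target. There are 200 camera calls.

## Working session

There is one attempt and no reset: what is moved stays moved. The work goes in short steps, Python scripts to look and compute and a tool call to move; the robot and the scene stay as the last step left them, time stands still between calls to the robot, and variables do not carry over. Pictures are saved under pics/ and viewed, at most 10 in all, crops included, and the job is handed in when it is done.

Besides the shell and the picture viewer there is one more tool, called after ">>>" in YAML: its name, and indented under it one key for each argument. send_rows: Moves the arm, as the interface text tells. Its arguments: {"type":"object","properties":{"motion":{"type":"array","items":{"type":"array"}},"newtons":{"type":"number"}},"required":["motion"]}

```bash
mkdir -p pics
cat > h.py <<'E'
import numpy as np, cv2
from plant import bot
from scipy.spatial.transform import Rotation as R
def cam(name):
    ci=bot.camera_info(name)
    if 'xyz' in ci:
        r=np.array(ci['rotation'],float)
        if r.shape!=(3,3): r=R.from_quat(r,scalar_first=True).as_matrix()
        return np.array(ci['K']),np.array(ci['D'],float),r,np.array(ci['xyz'])
    s=bot.sense(); T=np.eye(4); T[:3,:3]=R.from_quat(s['orientation'],scalar_first=True).as_matrix(); T[:3,3]=s['tool_pos']
    T=T@np.array(ci['T_tool_cam']); return np.array(ci['K']),np.array(ci['D'],float),T[:3,:3],T[:3,3]
def ray(c,uv):
    K,D,r,p=c; x,y=cv2.undistortPoints(np.array([[uv]],float),K,D)[0,0]
    return p,r@np.array([x,-y,-1.])
def atz(c,uv,z):
    p,d=ray(c,uv); return p+d*(z-p[2])/d[2]
def tri(obs):
    A=np.zeros((3,3));b=np.zeros(3)
    for c,uv in obs:
        p,d=ray(c,uv); d=d/np.linalg.norm(d); M=np.eye(3)-np.outer(d,d); A+=M;b+=M@p
    return np.linalg.solve(A,b)
E
python3 - <<'E'
from h import *
np.set_printoptions(precision=4,suppress=True)
ims=[]
for n in ['scene','side']:
    c=cam(n); im=bot.capture(n); cv2.imwrite(f'pics/{n}0.png',im[...,::-1]); print(n,c[3],-c[2][:,2])
    for t in ['blue_top','yellow_top','red_top','record_top','cancel_top','mirror','fixture','console','jar','handle','wrench']:
        for d in bot.spot_in(n,t)[:3]: print(t,round(d['confidence'],2),c[2]@np.array(d['xyz'])+c[3])
print(bot.sense())
E
```

```text
scene [ 1.1597 -0.7149  0.816 ] [-0.5501  0.5928 -0.5881]
blue_top 0.62 [ 0.5487 -0.0913  0.1047]
blue_top 0.62 [ 0.5189 -0.1347  0.0649]
yellow_top 0.67 [ 0.4486 -0.1326  0.0991]
red_top 0.62 [ 0.5365 -0.2063  0.0994]
record_top 0.3 [ 0.5426 -0.169   0.0139]
cancel_top 0.58 [0.5143 0.1623 0.0644]
mirror 0.94 [ 0.5177 -0.1346  0.0645]
mirror 0.82 [ 0.7352 -0.2192  0.0066]
mirror 0.72 [ 0.6198 -0.3513  0.0087]
fixture 0.88 [ 0.5493 -0.1716  0.0142]
console 0.82 [0.5506 0.1749 0.0414]
console 0.62 [ 0.5554 -0.0959  0.0981]
jar 0.92 [ 0.5075 -0.4329  0.0375]
handle 0.69 [ 0.7293 -0.003   0.0408]
side [-0.0023  0.7244  0.8307] [ 0.4424 -0.6258 -0.6424]
blue_top 0.7 [ 0.5456 -0.0828  0.1084]
yellow_top 0.46 [ 0.4426 -0.121   0.1005]
red_top 0.62 [ 0.5229 -0.1927  0.1049]
cancel_top 0.51 [0.511  0.1779 0.0631]
mirror 0.96 [0.3675 0.08   0.0049]
mirror 0.88 [ 0.3043 -0.1807  0.0072]
mirror 0.78 [ 0.7311 -0.2052  0.0063]
fixture 0.77 [ 0.4805 -0.0961  0.0248]
fixture 0.4 [ 0.445  -0.1191  0.1002]
console 0.57 [0.5211 0.2393 0.0438]
console 0.22 [ 0.486  -0.4088  0.0366]
jar 0.7 [ 0.4873 -0.4098  0.0375]
handle 0.69 [0.7165 0.0173 0.0386]
wrench 0.9 [0.509  0.3966 0.0094]
{'t': 1.2, 'joints': array([-0.2028,  0.2586,  1.535 ,  0.    ,  1.348 , -0.2028]), 'dq': array([ 0.0001, -0.    ,  0.001 ,  0.0015, -0.0006,  0.0005]), 'joint_efforts': array([  0.    , -43.7206, -28.431 ,   0.0721,   0.0312,  -0.    ]), 'tool_pos': array([0.55  , 0.    , 0.2186]), 'orientation': array([-0.    ,  0.7071,  0.7071, -0.    ]), 'contact_force': array([ 0.1253,  0.6701, -0.2513]), 'moment': array([-0.0035,  0.0252, -0.051 ]), 'finger_force': 0.0, 'finger_gap': 1.0024313821594764}
```

View pics/scene0.png

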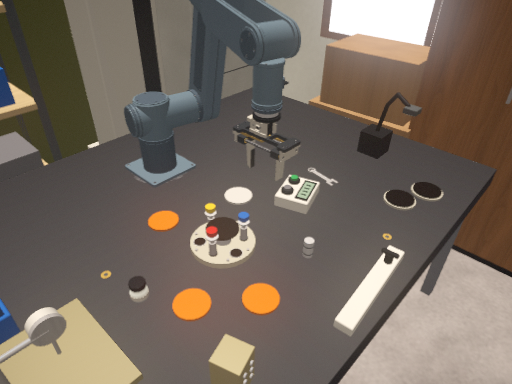

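View pics/side0.png

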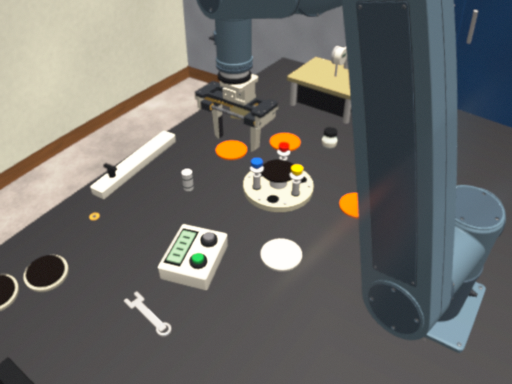

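The scene view shows the fixture with blue (243,218), yellow (210,208) and red (212,232), and the console with green (294,180) and grey (287,189). The side view agrees: blue (257,162), yellow (297,169), red (284,148), green (198,261), grey (209,239). Next I'll triangulate the colour blobs.

```bash
cat >> h.py <<'E'
def blobs(im,lo,hi,smin=120,vmin=60,amin=15):
    h=cv2.cvtColor(im,cv2.COLOR_RGB2HSV)
    m=((h[...,0]>=lo)&(h[...,0]<=hi) if lo<hi else (h[...,0]>=lo)|(h[...,0]<=hi))&(h[...,1]>smin)&(h[...,2]>vmin)
    n,_,st,ce=cv2.connectedComponentsWithStats(m.astype(np.uint8))
    return [(ce[i].round(1),st[i].tolist()) for i in range(1,n) if st[i,4]>=amin]
HUE=dict(blue=(100,125),yellow=(20,32),red=(174,4),green=(50,85))
E
python3 - <<'E'
from h import *
np.set_printoptions(precision=4,suppress=True)
near={'scene':dict(blue=(243,218),yellow=(210,208),red=(212,232),green=(294,180)),'side':dict(blue=(257,162),yellow=(297,169),red=(284,148),green=(198,261))}
o={}
for n in near:
    im=cv2.imread(f'pics/{n}0.png')[...,::-1].copy()
    for k,g in near[n].items():
        b=[x for x in blobs(im,*HUE[k]) if np.hypot(*(x[0]-g))<12]; print(n,k,b)
        if b: o.setdefault(k,[]).append((cam(n),max(b,key=lambda x:x[1][4])[0]))
for k in o: print(k,tri(o[k]))
print('grey',tri([(cam('scene'),(287,189)),(cam('side'),(209,239))]))
ci=bot.camera_info('wrist'); print(ci['T_tool_cam'],ci['K'],ci['D'])
E
```

```text
scene blue [(array([243.3, 214.8]), [239, 212, 10, 7, 55])]
scene yellow [(array([209.9, 207.3]), [205, 203, 11, 10, 88])]
scene red [(array([211.4, 230.7]), [206, 226, 12, 11, 105])]
scene green [(array([294. , 176.7]), [291, 175, 7, 4, 20])]
side blue [(array([256.4, 161.8]), [250, 157, 13, 11, 110])]
side yellow [(array([296.3, 168.7]), [290, 164, 14, 11, 126])]
side red [(array([283.5, 147.2]), [280, 144, 8, 8, 55])]
side green [(array([197.4, 258.3]), [191, 254, 14, 10, 109])]
blue [ 0.5496 -0.0876  0.1089]
yellow [ 0.4481 -0.1278  0.1044]
red [ 0.53   -0.1955  0.1034]
green [0.4882 0.2382 0.061 ]
grey [0.5108 0.1698 0.0524]
[[-0.0007  0.9577  0.2879  0.0796]
 [ 1.      0.0006  0.0003 -0.0007]
 [ 0.0001  0.2879 -0.9577 -0.1652]
 [ 0.      0.      0.      1.    ]] [[272.4501   0.     250.8264]
 [  0.     272.4501 190.3344]
 [  0.       0.       1.    ]] [-0.0017  0.      0.      0.      0.    ]
```

>>> send_rows:
  motion:
    - [[0,0,0],[-0.08,-0.46,0.12],1]
    - [[0,0,0],[-0.08,-0.46,0.12],1]
    - [[0,0,0],[-0.08,-0.46,0.12],1]
    - [[0,0,0],[-0.08,-0.46,0.12],1]
    - [[0,0,0],[-0.08,-0.46,0.12],1]
    - [[0,0,0],[-0.08,-0.46,0.12],1]
    - [[0,0,0],[-0.08,-0.46,0.12],1]
    - [[0,0,0],[-0.08,-0.46,0.12],1]
    - [[0,0,0],[-0.08,-0.46,0.12],1]
    - [[0,0,0],[-0.08,-0.46,0.12],1]
  newtons: 20

```text
t: 2.2
tool_pos: [0.5102, -0.2285, 0.2784]
orientation: [-0.0, 0.706, 0.708, 0.0]
contact_force: [-0.0, 0.7, 0.1]
finger_gap: 0.185
finger_force: 0.0
```

Run:
```python
from h import *
c=cam('wrist'); im=bot.capture('wrist'); cv2.imwrite('pics/w1.png',im[...,::-1]); np.save('w1.npy',np.array([*c[2].ravel(),*c[3]]))
for k in HUE: print(k,[(b,atz(c,b[0],.11).round(4)) for b in blobs(im,*HUE[k],amin=60)])
```

```text
blue [((array([287.3,  51.4]), [274, 36, 28, 32, 676]), array([ 0.5496, -0.0882,  0.11  ]))]
yellow [((array([195.6,  87.8]), [182, 74, 28, 28, 613]), array([ 0.4457, -0.1262,  0.11  ])), ((array([110.5, 139.4]), [80, 109, 62, 62, 2978]), array([ 0.3393, -0.185 ,  0.11  ])), ((array([297.2, 217.3]), [285, 203, 31, 36, 360]), array([ 0.5705, -0.2862,  0.11  ])), ((array([215.4, 299. ]), [212, 273, 9, 52, 201]), array([ 0.4581, -0.4141,  0.11  ])), ((array([247.5, 352.9]), [68, 338, 340, 27, 6991]), array([ 0.5045, -0.5137,  0.11  ]))]
red [((array([268. , 149.1]), [256, 137, 25, 25, 486]), array([ 0.5303, -0.1965,  0.11  ]))]
green []
```

View pics/w1.png

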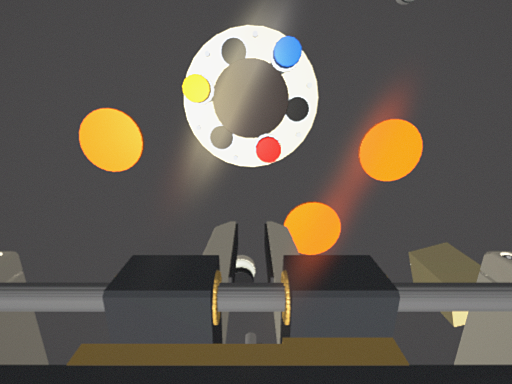

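The wrist view shows blue (287,51), yellow (196,88) and red (268,149), which agrees with the two-camera triangulation to about 2 mm. Next I'll look at the console.

>>> send_rows:
  motion:
    - [[0,0,0],[0.0,0.62,0.0],1]
    - [[0,0,0],[0.0,0.62,0.0],1]
    - [[0,0,0],[0.0,0.62,0.0],1]
    - [[0,0,0],[0.0,0.62,0.0],1]
    - [[0,0,0],[0.0,0.62,0.0],1]
    - [[0,0,0],[0.0,0.62,0.0],1]
    - [[0,0,0],[0.0,0.62,0.0],1]
    - [[0,0,0],[0.0,0.62,0.0],1]
    - [[0,0,0],[0.0,0.62,0.0],1]
    - [[0,0,0],[0.0,0.62,0.0],1]

```text
t: 3.25
tool_pos: [0.5102, 0.0786, 0.2785]
orientation: [0.0, 0.708, 0.707, -0.0]
contact_force: [0.2, -0.3, 0.4]
finger_gap: 0.003
finger_force: 0.0
```

Run:
```python
from h import *
np.set_printoptions(precision=4,suppress=True)
c=cam('wrist'); im=bot.capture('wrist'); cv2.imwrite('pics/w2.png',im[...,::-1]); np.save('w2.npy',np.array([*c[2].ravel(),*c[3]]))
print(bot.sense()['tool_pos'],bot.sense()['finger_gap'])
for k in HUE: print(k,[(b,atz(c,b[0],.067 if k=='green' else .11)) for b in blobs(im,*HUE[k],amin=60)])
for t in ['record_top','cancel_top']:
  for d in bot.spot_in('wrist',t)[:3]: print(t,d['confidence'],c[2]@np.array(d['xyz'])+c[3])
S=[(cam(n),uv) for n,uv in [('scene',(294,176.7)),('side',(197.4,258.3))]]
g=[b for b in blobs(im,*HUE['green'],amin=60)]
if g: print('green tri',tri(S+[(c,g[0][0])]))
w1=np.load('w1.npy'); c1=(c[0],c[1],w1[:9].reshape(3,3),w1[9:])
for k,a,b,w in [('blue',(243.3,214.8),(256.4,161.8),(287.3,51.4)),('yellow',(209.9,207.3),(296.3,168.7),(195.6,87.8)),('red',(211.4,230.7),(283.5,147.2),(268,149.1))]:
  print(k,tri([(cam('scene'),a),(cam('side'),b),(c1,w)]))
```

```text
[0.5102 0.0784 0.2786] 0.004037192235351273
blue []
yellow [((array([489.6,  42.9]), [480, 33, 20, 21, 227]), array([0.7726, 0.2267, 0.11  ])), ((array([246. , 298.8]), [244, 271, 5, 54, 117]), array([ 0.5019, -0.107 ,  0.11  ])), ((array([255.7, 298.4]), [254, 271, 4, 53, 127]), array([ 0.516 , -0.1063,  0.11  ])), ((array([214. , 353.1]), [33, 338, 339, 27, 4170]), array([ 0.4512, -0.2076,  0.11  ]))]
red []
green [((array([229.7,  39.8]), [224, 32, 15, 20, 172]), array([0.4835, 0.2395, 0.067 ]))]
cancel_top 0.86 [0.5119 0.1706 0.0635]
green tri [0.4858 0.2398 0.0614]
blue [ 0.5497 -0.0878  0.1088]
yellow [ 0.4465 -0.1265  0.1046]
red [ 0.5305 -0.1965  0.1035]
```

View pics/w2.png

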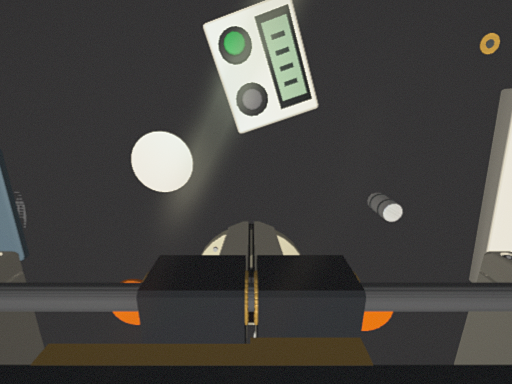

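Wrist view: green is centred at (235,43) and grey at (251,97), with green the farther left in world y. The clamps lie 63–64 mm from the fitted centre (0.509,-0.137), as the text says. Blue goes first.

>>> send_rows:
  motion:
    - [[0,0,0],[0.08,-0.336,0.0],1]
    - [[0,0,0],[0.08,-0.336,0.0],1]
    - [[0,0,0],[0.08,-0.336,0.0],1]
    - [[0,0,0],[0.08,-0.336,0.0],1]
    - [[0,0,0],[0.08,-0.336,0.0],1]
    - [[0,0,0],[0.08,-0.336,-0.1],1]
    - [[0,0,0],[0.08,-0.336,-0.2],1]
    - [[0,0,0],[0.08,-0.336,-0.3],1]
    - [[0,0,0],[0.08,-0.336,-0.32],1]
    - [[0,0,0],[0.08,-0.336,-0.332],1]
    - [[0,0,0],[0.08,-0.336,-0.338],1]
    - [[0,0,0],[0.08,-0.336,-0.344],1]
    - [[0,0,0],[0.08,-0.336,-0.35],1]
    - [[0,0,0],[0.08,-0.336,-0.355],1]
    - [[0,0,0],[0.08,-0.336,-0.357],1]
    - [[0,0,0],[0.08,-0.336,-0.357],1]
    - [[0,0,0],[0.08,-0.336,-0.357],1]
    - [[0,0,0],[0.08,-0.336,-0.357],1]

```text
t: 5.2
tool_pos: [0.5515, -0.0883, 0.1013]
orientation: [0.002, 0.707, 0.707, 0.001]
contact_force: [0.6, 1.8, 6.6]
finger_gap: 0.006
finger_force: 2.8
```

Run:
```python
from h import *
im=bot.capture('scene'); cv2.imwrite('pics/s1.png',cv2.resize(im[150:290,150:330,::-1],None,fx=4,fy=4))
```

```text
(no output)
```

View pics/s1.png

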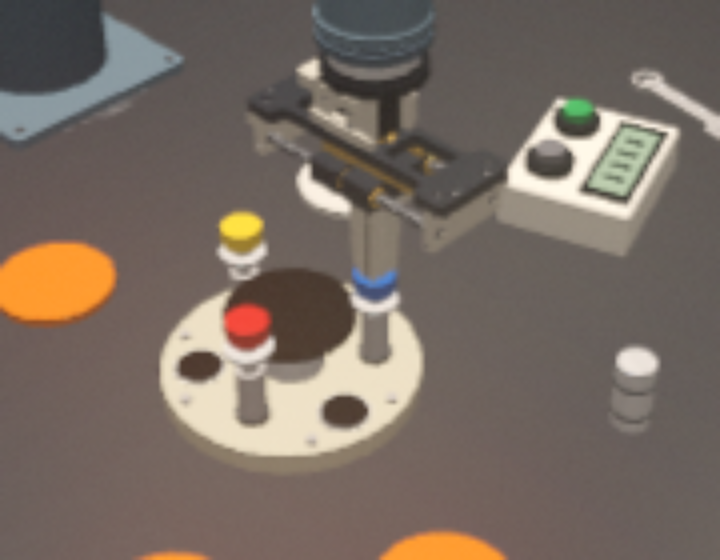

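The crop shows the fingertips centred on the blue cap (375,280). I'll push harder to be sure it reaches the stop.

>>> send_rows:
  motion:
    - [[0,0,0],[0,0,-0.003],1]
    - [[0,0,0],[0,0,-0.006],1]
    - [[0,0,0],[0,0,-0.008],1]
    - [[0,0,0],[0,0,-0.008],1]
    - [[0,0,0],[0,0,-0.008],1]
    - [[0,0,0],[0,0,-0.008],1]

```text
t: 5.85
tool_pos: [0.5518, -0.0884, 0.101]
orientation: [0.003, 0.707, 0.707, 0.001]
contact_force: [-7.0, 3.9, 30.4]
finger_gap: 0.005
finger_force: 15.5
```

Stalled at z = 0.101 with 30 N, so blue is home. Yellow next.

>>> send_rows:
  motion:
    - [[0,0,0],[0,0,0.05],1]
    - [[0,0,0],[0,0,0.11],1]
    - [[0,0,0],[-0.1,-0.04,0.11],1]
    - [[0,0,0],[-0.206,-0.078,0.11],1]
    - [[0,0,0],[-0.206,-0.078,0.11],1]
    - [[0,0,0],[-0.206,-0.078,0.11],1]
    - [[0,0,0],[-0.206,-0.078,0.06],1]
    - [[0,0,0],[-0.206,-0.078,0.04],1]
    - [[0,0,0],[-0.206,-0.078,0.032],1]
    - [[0,0,0],[-0.206,-0.078,0.026],1]
    - [[0,0,0],[-0.206,-0.078,0.02],1]
    - [[0,0,0],[-0.206,-0.078,0.014],1]
    - [[0,0,0],[-0.206,-0.078,0.009],1]
    - [[0,0,0],[-0.206,-0.078,0.005],1]
    - [[0,0,0],[-0.206,-0.078,0.002],1]
    - [[0,0,0],[-0.206,-0.078,0.002],1]
    - [[0,0,0],[-0.206,-0.078,0.002],1]
    - [[0,0,0],[-0.206,-0.078,0.002],1]
    - [[0,0,0],[-0.206,-0.078,0.002],1]

```text
t: 7.75
tool_pos: [0.4476, -0.1269, 0.1009]
orientation: [0.001, 0.707, 0.707, 0.001]
contact_force: [-9.9, 6.9, 36.9]
finger_gap: 0.003
finger_force: 18.2
```

Yellow is home too: stalled at 0.101 with 37 N. Red next.

>>> send_rows:
  motion:
    - [[0,0,0],[0,0,0.05],1]
    - [[0,0,0],[0,0,0.11],1]
    - [[0,0,0],[0.08,-0.07,0.11],1]
    - [[0,0,0],[0.166,-0.138,0.11],1]
    - [[0,0,0],[0.166,-0.138,0.11],1]
    - [[0,0,0],[0.166,-0.138,0.11],1]
    - [[0,0,0],[0.166,-0.138,0.06],1]
    - [[0,0,0],[0.166,-0.138,0.04],1]
    - [[0,0,0],[0.166,-0.138,0.032],1]
    - [[0,0,0],[0.166,-0.138,0.026],1]
    - [[0,0,0],[0.166,-0.138,0.02],1]
    - [[0,0,0],[0.166,-0.138,0.014],1]
    - [[0,0,0],[0.166,-0.138,0.009],1]
    - [[0,0,0],[0.166,-0.138,0.005],1]
    - [[0,0,0],[0.166,-0.138,0.001],1]
    - [[0,0,0],[0.166,-0.138,0.001],1]
    - [[0,0,0],[0.166,-0.138,0.001],1]
    - [[0,0,0],[0.166,-0.138,0.001],1]
    - [[0,0,0],[0.166,-0.138,0.001],1]

```text
t: 9.65
tool_pos: [0.5303, -0.196, 0.101]
orientation: [0.001, 0.707, 0.707, 0.0]
contact_force: [-10.2, 5.6, 26.5]
finger_gap: 0.004
finger_force: 13.0
```

Run:
```python
from h import *
np.set_printoptions(precision=4,suppress=True)
w=np.load('w2.npy'); K,D,_,_=cam('wrist'); c=(K,D,w[:9].reshape(3,3),w[9:])
im=cv2.imread('pics/w2.png')[...,::-1].copy(); b=blobs(im,50,85,90,40,60); print(b)
for q in b[:2]: print(atz(c,q[0],.066))
print(atz(c,(235,43),.066),atz(c,(251.5,97),.066))
```

```text
[(array([233.3,  42.4]), [223, 31, 21, 24, 372])]
[0.4878 0.2368 0.066 ]
[0.4899 0.2362 0.066 ] [0.5104 0.1724 0.066 ]
```

Red is home. Now move over the green button at (0.489, 0.236).

>>> send_rows:
  motion:
    - [[0,0,0],[0,0,0.1],1]
    - [[0,0,0],[0,0,0.2],1]
    - [[0,0,0],[-0.082,0.864,0.2],1]
    - [[0,0,0],[-0.082,0.864,0.2],1]
    - [[0,0,0],[-0.082,0.864,0.2],1]
    - [[0,0,0],[-0.082,0.864,0.2],1]
    - [[0,0,0],[-0.082,0.864,0.2],1]
    - [[0,0,0],[-0.082,0.864,0.2],1]
    - [[0,0,0],[-0.082,0.864,0.2],1]
    - [[0,0,0],[-0.082,0.864,0.2],1]
    - [[0,0,0],[-0.082,0.864,0.2],1]
    - [[0,0,0],[-0.082,0.864,0.2],1]
    - [[0,0,0],[-0.082,0.864,0.1],1]
    - [[0,0,0],[-0.082,0.864,0.02],1]
    - [[0,0,0],[-0.082,0.864,-0.03],1]
    - [[0,0,0],[-0.082,0.864,-0.03],1]
    - [[0,0,0],[-0.082,0.864,-0.03],1]

```text
t: 11.35
tool_pos: [0.4898, 0.2354, 0.0829]
orientation: [0.0, 0.707, 0.707, 0.0]
contact_force: [0.1, 0.9, -0.3]
finger_gap: 0.003
finger_force: 0.0
```

Run:
```python
from h import *
a=bot.capture('scene')[130:230,220:350,::-1];b=bot.capture('side')[200:300,140:270,::-1]
cv2.imwrite('pics/g.png',cv2.resize(np.hstack([a,b]),None,fx=3,fy=3))
```

```text
(no output)
```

View pics/g.png

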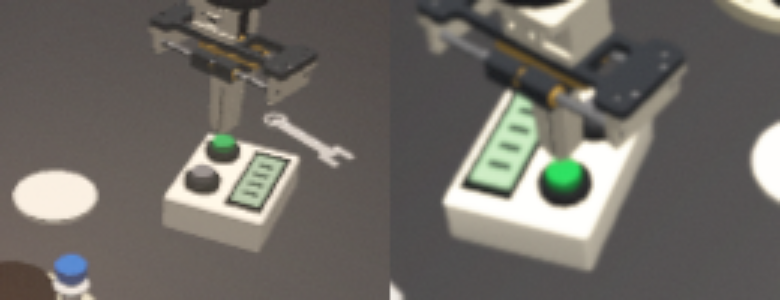

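Both crops show the closed tips straight above the green button: (222,140) in the left crop, (563,170) in the right. Press, then check.

>>> send_rows:
  motion:
    - [[0,0,0],[0,0,-0.02],1]
    - [[0,0,0],[0,0,-0.03],1]
    - [[0,0,0],[0,0,-0.036],1]
    - [[0,0,0],[0,0,-0.041],1]
    - [[0,0,0],[0,0,-0.045],1]
    - [[0,0,0],[0,0,-0.048],1]
    - [[0,0,0],[0,0,-0.048],1]
    - [[0,0,0],[0,0,-0.048],1]
    - [[0,0,0],[0,0,-0.048],1]

```text
t: 12.35
tool_pos: [0.4893, 0.236, 0.061]
orientation: [0.001, 0.707, 0.707, 0.001]
contact_force: [-6.1, -2.9, 19.6]
finger_gap: 0.006
finger_force: 9.8
```

At z = 0.061 with 20 N, the button is fully down. Lift off.

>>> send_rows:
  motion:
    - [[0,0,0],[0,0,0.06],1]
    - [[0,0,0],[0,0,0.16],1]
    - [[0,0,0],[0,0,0.25],1]
    - [[0,0,0],[0,0,0.25],1]
    - [[0,0,0],[0,0,0.25],1]
    - [[0,0,0],[0,0,0.25],1]
    - [[0,0,0],[0,0,0.25],1]

```text
t: 13.05
tool_pos: [0.4878, 0.2357, 0.1817]
orientation: [-0.001, 0.707, 0.707, -0.002]
contact_force: [0.2, -0.3, -0.2]
finger_gap: 0.004
finger_force: 0.0
```

Run:
```python
from h import *
a=bot.capture('scene')[150:290,150:340,::-1]
cv2.imwrite('pics/f.png',cv2.resize(a,None,fx=4,fy=4))
```

```text
(no output)
```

View pics/f.png

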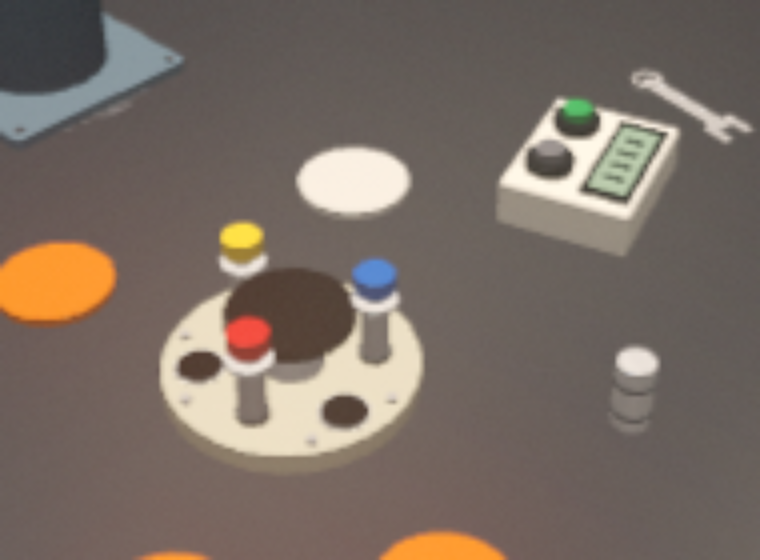

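All three caps (yellow (242,240), red (248,335), blue (375,278)) sit down on their collars. The mirror is unmoved and the green button (578,110) is back up.

```bash
python3 -c "
from plant import bot
print(bot.finish_job())"
```

```text
the job is handed in; nothing more can be done
None
```

I pushed the blue, yellow and red clamps fully home in that order, pressed the green button fully down and saw it come back up, left the grey button and the mirror untouched, and handed the job in; no verdict came back.

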